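# Slide the blade plate out over the end of the ledge

### The job

With the fingertips, push the flat black blade plate along the ledge toward the slicer until about a third of the plate's length sticks out past that end of the ledge, so that the cook can get at its edge. Only slide it: do not lift it, and leave it lying flat and straight along the ledge. Leave everything else where it stands, and finish with the arm clear.

Things in the scene. Friction and masses are not known exactly. Their poses are not given: they have to be found in the camera images.
- plate: thin flat black plate (a slicer's blade plate), loose, about 0.18 kg, lying flat in the front lane of the ledge; 90 mm across (its x), 130 mm long (its y, which lies along the ledge within 5 degrees at the start), 6 mm thick. Origin at the centre of its underside, z up. Too wide to grasp; it slides when pushed on an end face.
- ledge: low metal riser fixed on the bench: flat top 220 mm deep (its x, away from the robot) and 340 mm long (its y), top surface 60 mm above the bench, open at both ends (its y = +170 mm and -170 mm). A fence 12 mm high and 6 mm thick runs its whole length; the fence's near face is at x = +5 mm. The lane of the plate is the top from x = -110 to +5 mm; behind the fence is a strip with small cups. Origin on the bench under the middle of the ledge, z up.
- slicer: vegetable slicer with a black frame and sloping steel deck, about 340 mm long (along x), 130 mm wide, about 200 mm high at its far end, fixed on the bench about 0.46 m to the left or to the right of the robot's middle line, beyond one end of the ledge. Origin on the bench under its middle. Its side tells which end of the ledge to use.
- pan: deep steel food pan 345 x 188 x 100 mm, fixed on the bench beyond the other end of the ledge. Origin on the bench under its middle.
- ramekin_a: white ceramic cup, 60 mm wide, 42 mm high, standing on the ledge's back strip; origin under its centre. Leave alone.
- ramekin_b: a second white cup like ramekin_a on the ledge's back strip. Leave alone.
- cutter: steel ring cutter, 52 mm wide, 35 mm high, on the back strip between the cups; origin under its centre. Leave alone.
- bottle: brown glass bottle, 62 mm wide, 200 mm high, on the bench beyond the ledge; origin under its centre. Leave alone.
- carton: plain carton 60 x 60 x 110 mm on the bench beyond the ledge; origin under its centre. Leave alone.
- disc: round steel slicing disc, 120 mm wide, with a 30 mm high hub, on the bench beyond the ledge; origin under its centre. Leave alone.
- spatula: spatula, 200 mm long, lying on the bench to the left, between robot and ledge; origin under its middle. Leave alone.
There are look-alikes about, which are no part of the job. What is shaped like the plate but red is not meant.

How it is judged:
By the outcome, as a careful person would: the job done as asked, in the order asked, and still so for the second after the job is handed in, with the robot touching nothing.
It also fails if it takes over 42 s, if anything falls off the work surface, if the arm or the gripper's body presses on something with over 40 N, if the wrist force passes 120 N, or if a joint passes its speed limit or range.

### The arm

A 7-joint arm with a two-finger parallel gripper is mounted at the origin on the work surface. World frame = base frame: x ahead of the robot, y to its left, z up, the work surface at z = 0. Lengths are in m, angles in rad, forces in N, time in s.
With the tool pointing down it reaches from about 0.35 to 0.9 m from the base axis. Payload 19.9 kg.
Tool frame: the origin (TCP) lies on the centre line of the jaws, within the pads' length; the fingertips stand 19 mm ahead of it and the grasp point (between the pads) is the TCP (ctrl.tip_extent is the distance from the TCP to the fingertips, in m); z points along the fingers, y is the direction in which the jaws open and shut (so a half turn about z gives the same grasp; the last joint's range is limited). The gripper opens to 85 mm and grips with 20 to 120 N. Pads are 22 mm wide; open, the fingers measure 114 mm over their backs; the gripper's body (76 mm by 85 mm) begins 54 mm behind the grasp point. The pads swing forward as they close: fully open they stand 13 mm farther back than shut.
Start: joints at [1.073, 0.417, -0.01, 1.614, 0.005, 1.111, -0.053], TCP at [0.275, -0.561, 0.229] pointing down, gripper open.
Joint ranges: [-2.81, 2.81], [-0.39, 2.02], [-1.27, 1.25], [0.06, 2.57], [-1.19, 4.33], [0.19, 2], [-2.82, 2.82]. Speed limits (rad/s): [1.89, 1.89, 2.39, 2.39, 3.01, 3.01, 3.01].

### API

Orientations are given as a 3x3 rotation matrix whose columns are the frame's x, y, z axes.
In Python, from bench import ctrl gives the robot as it stands. The module is installed in compiled form; this text tells all that it offers.
- The arm moves only by the tool jog_arm, never from a script. Its argument "plan" is a list of rows, each a list of 6 numbers: the shift along the tool's x, y, z in mm, then the turn, a rotation vector about the tool's x, y, z in rad. In form: [[x, y, z, ax, ay, az], ...]. A call has 1 to 20 rows; each row is the pose to reach, as a shift and turn from the pose measured when the call began, along the tool's axes at that moment; what a row does not reach only later rows make up. A row lasts 1/8 s, in which the tool goes at most 62.5 mm and 10.7 degrees, less where a joint would pass 70% of its speed; a pose out of reach is approached as far as the arm can. A call with a gripper value outside its range is refused whole. "grip" is the finger opening in mm, from 0 to 85.4, set as the call begins (left out, the last holds). The fingers move at their own pace and stop on an object; the grip force is fixed at half the most. Time passes only in rows, so rows that repeat a pose let the fingers close. It gives the time, the measured TCP pose, the force and the opening at its end, in the units of the state.
- ctrl.get_state(): the state, without advancing time (a new reading comes with each control period).
- ctrl.capture(name): name is "side" or "top" or "wrist"; returns (picture, depth): 400x640x3 uint8, blue, green, red; 400x640 float32, m along the optical axis (not along the pixel's ray), 0 where there is no reading.
- ctrl.camera_model(name): a dict with "intrinsics" (3x3 intrinsics, pixels), "xyz" and "rotation" of the camera in the world; the wrist camera has in their place "T_tool_cam" (4x4, takes a point from camera to tool coordinates, whose origin is the TCP and whose axes are the flange's). Camera axes: x right, y up, looking along -z (the intrinsics and any distortion apply to the point x, -y, -z); pixel columns grow to the right and rows downward; lengths in m; the calibration is good to about 2 mm. A picture is of the moment at which its call begins: read the wrist's pose just before it. camera_model takes no time and is no camera call.
- ctrl.finish_job(): hands the job in, once; it reports no verdict.
The state is a dict: "clock": time; "q": joint angles; "joint_vel": joint speeds; "tau": joint torques, N m; "position": TCP position; "tool_rot": TCP orientation; "force": force on the tool from outside, world axes, zero at the start; "torque": the same for the moment, N m; "grip_width": finger opening in m.
Only numpy, scipy, OpenCV 4.12 (cv2) and the standard library are available. Lean on these libraries where they do the work, as an engineer would, in place of code of your own. Each camera call takes 0.05 s, during which the arm holds its last target.

## Working session

There is one attempt and no reset: what is moved stays moved. The work goes in short steps, Python scripts to look and compute and a tool call to move; the robot and the scene stay as the last step left them, time stands still between calls to the robot, and variables do not carry over. Pictures are saved under pics/ and viewed, and the job is handed in when it is done.

Besides the shell and the picture viewer there is one more tool, called as name([rows], argument=value, ...), one row to a line, values as JSON. jog_arm: Moves the arm, as the interface text tells. Its arguments: {"type":"object","properties":{"plan":{"type":"array","items":{"type":"array","items":{"type":"number"}}},"grip":{"type":"number"}},"required":["plan"]}

```bash
mkdir -p pics; cat > h.py <<'E'
import numpy as np,cv2
from bench import ctrl
def snap(n,f):
    im,d=ctrl.capture(n); cv2.imwrite(f'pics/{f}.png',im); np.savez(f'pics/{f}.npz',im=im,d=d); return im,d
def w(n,u,v,d,st=None):
    m=ctrl.camera_model(n);K=np.array(m['intrinsics'])
    p=np.array([(u-K[0,2])/K[0,0]*d,-(v-K[1,2])/K[1,1]*d,-d])
    return np.array(m['rotation'])@p+np.array(m['xyz'])
def onz(n,u,v,z):
    m=ctrl.camera_model(n);K=np.array(m['intrinsics']);R=np.array(m['rotation']);c=np.array(m['xyz'])
    r=R@np.array([(u-K[0,2])/K[0,0],-(v-K[1,2])/K[1,1],-1]); return c+r*(z-c[2])/r[2]
E
python3 - <<'E'
from h import *
snap('top','top0');snap('side','side0')
print(ctrl.camera_model('top'));print(ctrl.camera_model('side'));print(ctrl.camera_model('wrist'));s=ctrl.get_state();print(s, ctrl.tip_extent)
E
```

```text
{'intrinsics': array([[409.97986715,   0.        , 319.2406891 ],
       [  0.        , 409.97986715, 203.82871206],
       [  0.        ,   0.        ,   1.        ]]), 'xyz': array([0.3249525 , 0.0166139 , 1.26440421]), 'rotation': array([[ 0.02054598,  0.98360525, -0.17916075],
       [-0.99967692,  0.02289316,  0.01104311],
       [ 0.01496362,  0.17887597,  0.98375783]])}
{'intrinsics': array([[373.61550456,   0.        , 316.20334952],
       [  0.        , 373.61550456, 200.22183023],
       [  0.        ,   0.        ,   1.        ]]), 'xyz': array([-0.09323624,  0.72332798,  0.60505973]), 'rotation': array([[-0.75655433,  0.3257216 , -0.56703703],
       [-0.65391493, -0.38287876,  0.65253285],
       [-0.00456239,  0.86447053,  0.5026628 ]])}
{'intrinsics': array([[347.73150299,   0.        , 320.20835964],
       [  0.        , 347.73150299, 205.49454395],
       [  0.        ,   0.        ,   1.        ]]), 'T_tool_cam': array([[-1.18481378e-03,  9.60807606e-01,  2.77213527e-01,
         6.84931735e-02],
       [ 9.99999199e-01,  1.01511032e-03,  7.55688668e-04,
         
[... 287 characters left out ...]
  1.11071779, -0.05299163]), 'joint_vel': array([ 0.00147169, -0.00061103, -0.00083786, -0.00056453,  0.00190708,
       -0.0003159 , -0.00113705]), 'tau': array([ 1.82553398e-03, -8.65828586e+01,  6.79778382e-01, -4.35637057e+01,
        1.91296684e-02,  4.98014051e-03, -7.03567935e-05]), 'position': array([ 0.27495756, -0.56092183,  0.22823581]), 'tool_rot': array([[ 8.97905798e-01,  4.40187290e-01, -5.72900422e-04],
       [ 4.40187652e-01, -8.97905308e-01,  9.43154457e-04],
       [-9.92457256e-05, -1.09904755e-03, -9.99999391e-01]]), 'force': array([-0.78388927, -0.58349382,  0.18416868]), 'torque': array([-0.00436092,  0.0476122 ,  0.02711084]), 'grip_width': 0.08534804675552943} 0.019
```

View pics/top0.png

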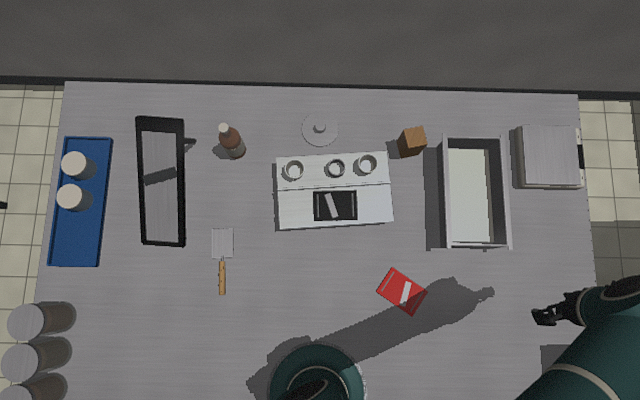

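View pics/side0.png

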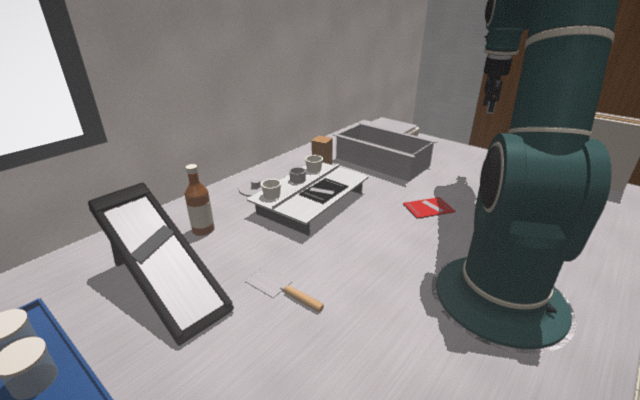

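The top view shows two candidates: the black plate at about (335,206) on the ledge, and a red look-alike at (402,291) on the bench. The black one fits the description. The slicer is at (162,180), on the left (+y), and the pan is at (475,190). I'll confirm in an enlarged crop.

```bash
python3 - <<'E'
import cv2
im=cv2.imread('pics/top0.png')[140:240,265:405]
cv2.imwrite('pics/crop0.png',cv2.resize(im,None,fx=5.5,fy=5.5,interpolation=cv2.INTER_CUBIC))
E
```

```text
(no output)
```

View pics/crop0.png

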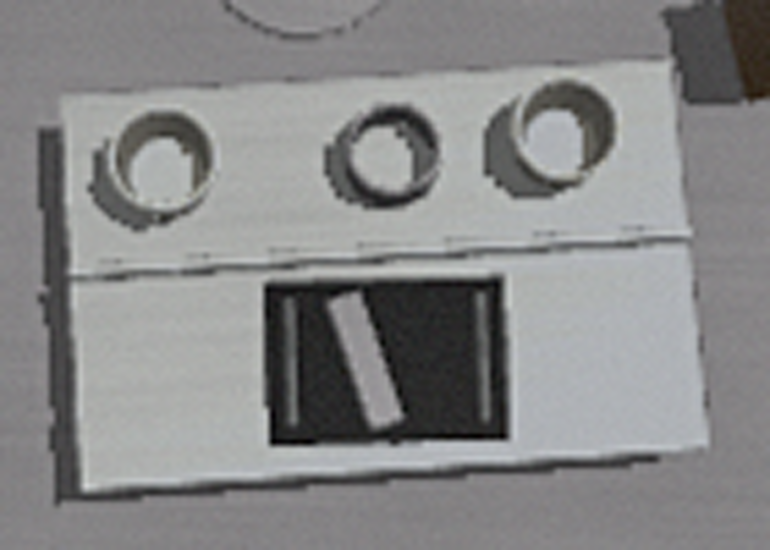

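The crop shows the black plate, with corners at crop px (265,283), (503,275), (508,437) and (272,445). The ledge corners are (62,95), (673,58), (710,447) and (82,492). This is the plate meant.

```bash
cat >> h.py <<'E'
def pts(n,P,z,f=5.5,o=(265,140)):
    return np.array([onz(n,o[0]+(p[0]+.5)/f-.5,o[1]+(p[1]+.5)/f-.5,z)[:2] for p in P])
E
python3 - <<'E'
from h import *
np.set_printoptions(precision=4,suppress=True)
P=pts('top',[(265,283),(503,275),(508,437),(272,445)],.066)
L=pts('top',[(62,95),(673,58),(710,447),(82,492)],.060)
for n,Q in(('plate',P),('ledge',L)):
    print(n,Q.tolist(),'c',Q.mean(0))
    y=(Q[0]-Q[1]+Q[3]-Q[2])/2; x=(Q[0]+Q[1]-Q[2]-Q[3])/2
    print('len',np.linalg.norm(y),np.linalg.norm(x),'yaw from y',np.degrees(np.arctan2(-y[0],y[1])),np.degrees(np.arctan2(x[1],x[0])))
d=np.load('pics/top0.npz')['d']
for u,v in((300,215),(370,215),(335,200),(335,172),(270,240)):print(w('top',u,v,d[v,u]))
E
```

```text
plate [[0.5815634762312072, 0.023279357860442187], [0.5890916693273331, -0.10613714229300553], [0.500096964610082, -0.1092251721821257], [0.4928891793841312, 0.017452719666389283]] c [ 0.5409 -0.0437]
len 0.128259002288303 0.08894625543537235 yaw from y 3.2932364192026764 2.8724474043225494
ledge [[0.6865339373532089, 0.1381317291732829], [0.7164667341680433, -0.20111009015860354], [0.49799894429931435, -0.21916610768788394], [0.46600519879267643, 0.11871364488409339]] c [ 0.5918 -0.0409]
len 0.33997371949220295 0.22029653894242435 yaw from y 5.225481925103068 4.879116796683928
[0.51   0.0597 0.0554]
[ 0.5138 -0.1485  0.0615]
[ 0.5555 -0.0434  0.068 ]
[ 0.6431 -0.0426  0.0613]
[ 0.4387  0.1519 -0.0018]
```

jog_arm([
  [43, -25, 0, 0, 0, -0.12],
  [86, -50, 0, 0, 0, -0.24],
  [129, -76, 0, 0, 0, -0.36],
  [172, -101, 0, 0, 0, -0.48],
  [215, -126, 0, 0, 0, -0.6],
  [258, -152, 0, 0, 0, -0.72],
  [301, -177, 0, 0, 0, -0.84],
  [344, -202, 0, 0, 0, -0.96],
  [387, -227, 0, 0, 0, -1.08],
  [430, -253, 0, 0, 0, -1.204],
  [430, -253, 60, 0, 0, -1.204],
  [430, -253, 100, 0, 0, -1.204],
  [430, -253, 100, 0, 0, -1.204],
], grip=50)

```text
clock: 1.72
position: [0.548, -0.1439, 0.1261]
tool_rot: [[-0.089, 0.996, -0.005], [0.996, 0.089, 0.003], [0.003, -0.005, -1.0]]
force: [-0.5, 0.0, 0.6]
grip_width: 0.0499
```

```bash
python3 - <<'E'
from h import *
s=ctrl.get_state();print({k:np.round(s[k],4).tolist() for k in s})
for c in('side','top','wrist'):snap(c,c+'1')
a=cv2.imread('pics/top1.png')[120:260,255:415];b=cv2.imread('pics/side1.png')[120:260,230:390]
cv2.imwrite('pics/c1.png',cv2.resize(np.hstack([a,b]),None,fx=2.5,fy=2.5,interpolation=cv2.INTER_CUBIC))
E
```

```text
{'clock': 1.725, 'q': [0.5264, 0.4684, -0.4093, 1.8357, 0.231, 0.8904, 0.0984], 'joint_vel': [0.0099, -0.0587, -0.0175, -0.0579, -0.0183, 0.0451, 0.0156], 'tau': [-0.7763, -75.7061, -6.8599, -33.5868, 0.5566, -1.4278, -0.4565], 'position': [0.548, -0.1439, 0.1261], 'tool_rot': [[-0.0891, 0.996, -0.0055], [0.996, 0.0892, 0.0026], [0.0031, -0.0052, -1.0]], 'force': [-0.4773, 0.0345, 0.5905], 'torque': [-0.003, 0.0342, -0.0095], 'grip_width': 0.0499}
```

View pics/c1.png

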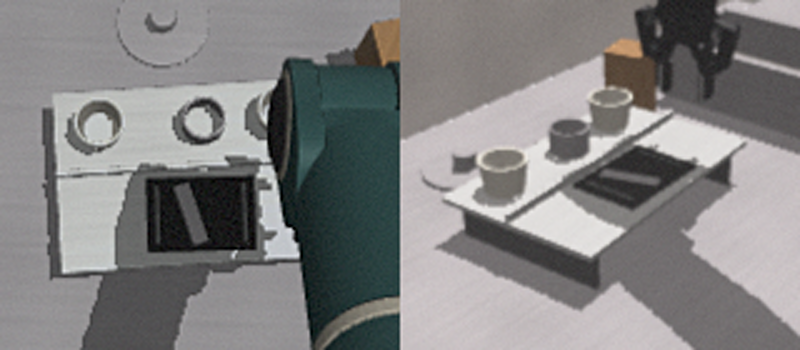

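View pics/wrist1.png

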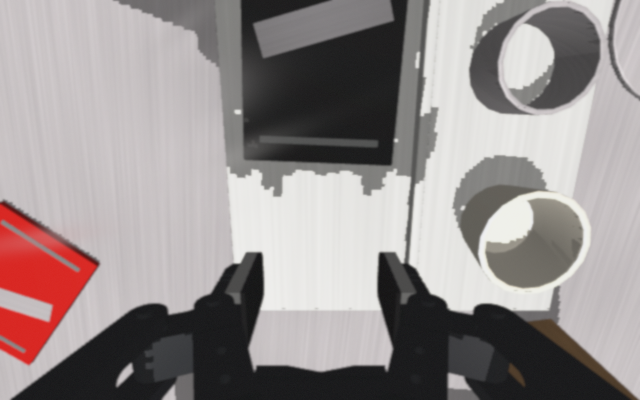

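The wrist view shows the fingers centred over the lane (open top from about 232 to 408 px), with the plate's near end corners at (243,160) and (392,165). The near end of the ledge is at row 310. The side view shows the gripper above the pan end, clear of the cups.

```bash
cat >> h.py <<'E'
def wz(P,z,s=None):
    s=s or ctrl.get_state();m=ctrl.camera_model('wrist');K=np.array(m['intrinsics']);T=np.eye(4);T[:3,:3]=s['tool_rot'];T[:3,3]=s['position'];T=T@m['T_tool_cam']
    out=[]
    for u,v in P:
        r=T[:3,:3]@np.array([(u-K[0,2])/K[0,0],-(v-K[1,2])/K[1,1],-1]);c=T[:3,3];out.append(c+r*(z-c[2])/r[2])
    return np.array(out)
c0=np.array([.5918,-.0409]);th=np.radians(5.05);R2=np.array([[np.cos(th),-np.sin(th)],[np.sin(th),np.cos(th)]])
def led(p): return (np.atleast_2d(p)[:,:2]-c0)@R2
E
python3 - <<'E'
from h import *
np.set_printoptions(precision=4,suppress=True)
s=ctrl.get_state()
print('plate near end',led(wz([(243,160),(392,165)],.066,s)))
print('ledge end',led(wz([(236,310),(408,312)],.06,s)),'front edge',led(wz([(220,60),(233,250)],.06,s)),'fence top',led(wz([(408,240)],.072,s)))
print('tcp',led(s['position']))
# fingertip projection
m=ctrl.camera_model('wrist');K=np.array(m['intrinsics']);Ti=np.linalg.inv(m['T_tool_cam'])
for p in [(.011,.025,.019),(.011,.025,.009),(-.011,.025,.019),(.011,-.025,.019)]:
    q=Ti@np.r_[p,1];print(p,K[0,0]*q[0]/-q[2]+K[0,2],K[1,1]*-q[1]/-q[2]+K[1,2])
E
```

```text
plate near end [[-0.0982 -0.0624]
 [-0.0081 -0.0655]]
ledge end [[-0.111  -0.1693]
 [ 0.0103 -0.171 ]] front edge [[-0.1092 -0.0057]
 [-0.1099 -0.1236]] fence top [[ 0.0033 -0.1118]]
tcp [[-0.0502 -0.0997]]
(0.011, 0.025, 0.019) 373.26626101016427 226.01083875614054
(0.011, 0.025, 0.009) 376.35619798177487 233.07728835388312
(-0.011, 0.025, 0.019) 371.5206538382774 266.27387997574516
(0.011, -0.025, 0.019) 273.03798510772674 226.087215736587
```

```bash
python3 - <<'E'
from h import *
im=cv2.imread('pics/wrist1.png')[230:400,190:450]
cv2.imwrite('pics/c2.png',cv2.resize(im,None,fx=3,fy=3,interpolation=cv2.INTER_CUBIC))
d=np.load('pics/wrist1.npz')['d']; m=ctrl.camera_model('wrist');K=m['intrinsics'];T=m['T_tool_cam']
for u,v in [(382,256),(390,256),(398,256),(402,262),(410,280),(400,270),(385,270),(250,256),(258,258),(240,262)]:
    z=d[v,u];p=T@[(u-K[0,2])/K[0,0]*z,-(v-K[1,2])/K[1,1]*z,-z,1];print(u,v,np.round(p[:3]*1000,1))
E
```

```text
382 256 [  9.4  23.9 -13.5]
390 256 [  9.8  27.  -14.3]
398 256 [-28.2  50.6  69.8]
402 262 [-32.4  53.4  69.4]
410 280 [  9.3  30.4 -33.6]
400 270 [  9.3  28.6 -26. ]
385 270 [  7.1  23.8 -21.6]
250 256 [  9.4 -30.3 -13.4]
258 258 [ 10.  -26.4 -16.7]
240 262 [-32.8 -55.8  70.4]
```

View pics/c2.png

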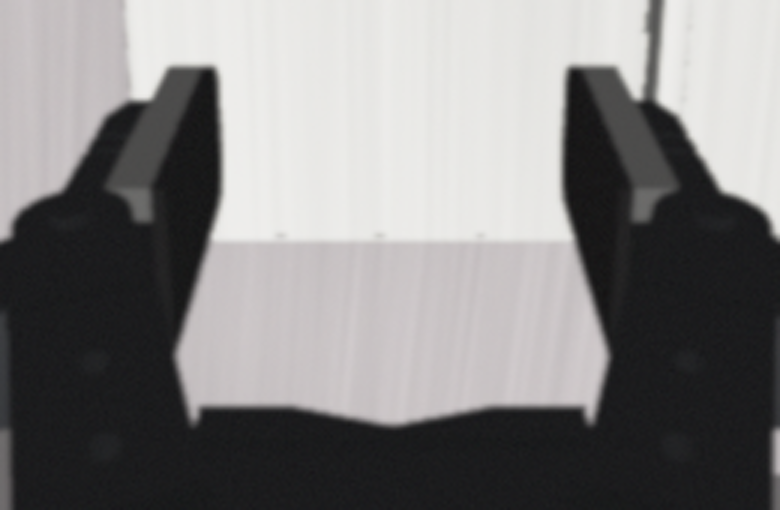

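The front faces of the pads read x ≈ 9.5 mm in the tool frame, but their tips seem to sit at tool z ≈ -11 mm. That disagrees with the stated +19 mm, so I'll cross-check with the side camera.

```bash
python3 - <<'E'
from h import *
im=cv2.imread('pics/side1.png')[90:190,300:400]
cv2.imwrite('pics/c3.png',cv2.resize(im,None,fx=6,fy=6,interpolation=cv2.INTER_CUBIC))
d=np.load('pics/side1.npz')['d']
for v in range(146,164,2):
  print(v,[np.round(w('side',u,v,d[v,u])*1000).astype(int).tolist() for u in (337,339,349,352,355)])
p=np.array(ctrl.get_state()['position']);m=ctrl.camera_model('side');K=m['intrinsics']
for dz in(0,-.019,.01):
  for dx in (-.025,.025):
    q=np.array(m['rotation']).T@(p+[dx,0,dz]-m['xyz']);print(dz,dx,K[0,0]*q[0]/-q[2]+K[0,2],K[1,1]*q[1]/q[2]+K[1,2])
E
```

```text
146 [[571, -141, 167], [739, -372, 52], [519, -132, 183], [511, -136, 184], [499, -134, 188]]
148 [[570, -140, 161], [737, -370, 45], [687, -368, 59], [508, -133, 179], [501, -138, 180]]
150 [[570, -141, 154], [737, -371, 36], [520, -135, 169], [512, -138, 170], [509, -150, 168]]
152 [[572, -142, 146], [736, -369, 29], [523, -139, 161], [512, -140, 163], [510, -152, 160]]
154 [[571, -141, 140], [737, -371, 19], [520, -136, 156], [513, -140, 156], [510, -153, 153]]
156 [[572, -143, 132], [737, -371, 11], [520, -135, 150], [514, -142, 149], [507, -149, 149]]
158 [[747, -372, -1], [736, -371, 2], [519, -135, 143], [510, -138, 145], [660, -372, 23]]
160 [[735, -357, -1], [729, -362, -1], [521, -138, 135], [517, -148, 133], [658, -369, 17]]
162 [[722, -340, 0], [717, -346, -1], [687, -371, -1], [673, -372, 3], [656, -367, 10]]
0 -0.025 349.03413157669183 160.328703402114
0 0.025 336.31388498501275 156.14569595852683
-0.019 -0.025 348.7928780151864 165.92111308538375
-0.019 0.025 336.18012582190283 161.63875414058796
0.01 -0.025 349.16271545185725 157.34804809447695
0.01 0.025 336.385154810516 153.21887368323453
```

View pics/c3.png

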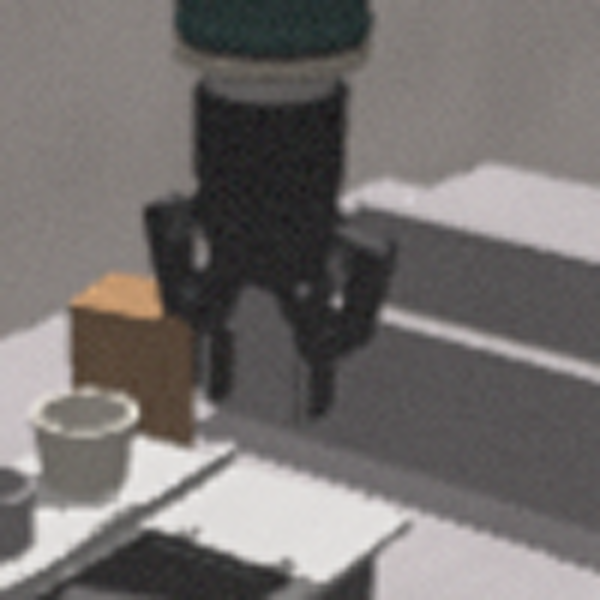

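The side camera puts the tips at about z = 0.130 with the TCP at 0.126. Both cameras agree that the tips are near or behind the TCP at this opening, so I'll descend in stages with force checks and not rely on the 19 mm figure.

jog_arm([
  [0, 0, 15, 0.005, 0, 0],
  [0, 0, 30, 0.005, 0, 0],
  [0, 0, 40, 0.005, 0, 0],
  [0, 0, 45, 0.005, 0, 0],
  [0, 0, 45, 0.005, 0, 0],
])

```text
clock: 2.5
position: [0.5505, -0.1444, 0.0849]
tool_rot: [[-0.089, 0.996, -0.004], [0.996, 0.089, 0.0], [0.001, -0.004, -1.0]]
force: [0.9, -1.3, -0.3]
grip_width: 0.05
```

```bash
python3 - <<'E'
from h import *
s=ctrl.get_state()
snap('side','side2');snap('wrist','wrist2')
a=cv2.resize(cv2.imread('pics/side2.png')[120:220,290:390],None,fx=4,fy=4,interpolation=cv2.INTER_CUBIC)
b=cv2.resize(cv2.imread('pics/wrist2.png')[100:300,200:400],None,fx=2,fy=2,interpolation=cv2.INTER_CUBIC)
cv2.imwrite('pics/c4.png',np.hstack([a,b]))
d=np.load('pics/side2.npz')['d']
for v in range(160,186,2):
  print(v,[np.round(w('side',u,v,d[v,u])*1000).astype(int).tolist() for u in (334,336,338,346,349,352)])
E
```

```text
160 [[574, -131, 122], [577, -145, 116], [732, -359, -1], [702, -371, 4], [519, -135, 137], [513, -142, 136]]
162 [[572, -129, 116], [574, -142, 111], [719, -343, 0], [700, -369, -4], [522, -140, 127], [512, -142, 129]]
164 [[574, -132, 108], [574, -142, 104], [614, -205, 71], [685, -350, -1], [520, -137, 122], [512, -142, 123]]
166 [[574, -131, 101], [575, -144, 96], [610, -201, 66], [673, -333, 0], [518, -136, 116], [511, -141, 117]]
168 [[575, -134, 93], [574, -142, 90], [610, -201, 58], [664, -321, -1], [519, -137, 109], [512, -143, 109]]
170 [[609, -177, 59], [604, -181, 60], [599, -186, 59], [580, -205, 58], [519, -138, 102], [511, -142, 102]]
172 [[602, -169, 57], [596, -171, 58], [590, -175, 59], [570, -192, 59], [518, -137, 95], [552, -201, 61]]
174 [[591, -155, 59], [586, -159, 58], [582, -164, 58], [561, -180, 59], [555, -189, 58], [547, -195, 57]]
176 [[581, -142, 60], [575, -145, 60], [572, -152, 59], [552, -168, 59], [541, -171, 61], [535, -179, 60]]
178 [[572, -131, 59], [569, -138, 57], [561, -138, 60], [543, -157, 59], [532, -158, 62], [527, -167, 60]]
180 [[563, -120, 59], [560, -125, 58], [550, -123, 62], [535, -146, 59], [528, -152, 58], [518, -156, 60]]
182 [[547, -99, 66], [542, -103, 66], [540, -111, 63], [525, -133, 59], [517, -137, 61], [512, -147, 58]]
184 [[537, -87, 67], [534, -92, 66], [530, -97, 65], [515, -119, 61], [510, -128, 60], [501, -132, 61]]
```

View pics/c4.png

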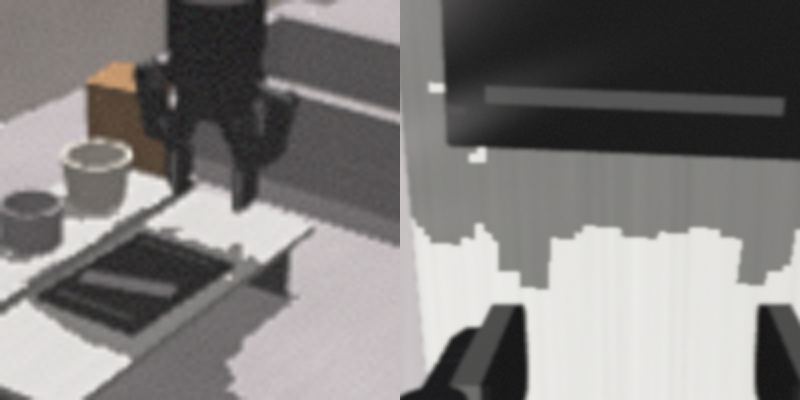

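The side view shows the tips at z ≈ 0.090 with the TCP at 0.085, so they need to come down another 27 mm or so. I'll go slowly.

jog_arm([
  [0, 0, 8, 0.004, 0, 0],
  [0, 0, 15, 0.004, 0, 0],
  [0, 0, 18, 0.004, 0, 0],
  [0, 0, 20, 0.004, 0, 0],
  [0, 0, 20, 0.004, 0, 0],
])

```text
clock: 3.22
position: [0.5507, -0.1446, 0.0654]
tool_rot: [[-0.089, 0.996, -0.007], [0.996, 0.089, -0.0], [0.0, -0.007, -1.0]]
force: [-0.2, 0.6, 0.1]
grip_width: 0.0501
```

jog_arm([
  [0, 0, 2, 0, 0, 0],
  [0, 0, 3, 0, 0, 0],
  [0, 0, 3, 0, 0, 0],
])

```text
clock: 3.6
position: [0.5506, -0.1445, 0.0624]
tool_rot: [[-0.089, 0.996, -0.007], [0.996, 0.089, -0.0], [0.0, -0.007, -1.0]]
force: [0.3, 0.7, 1.1]
grip_width: 0.0499
```

```bash
python3 - <<'E'
from h import *
s=ctrl.get_state();print(s['position'],s['force'])
snap('side','side3');snap('wrist','wrist3')
a=cv2.resize(cv2.imread('pics/side3.png')[130:210,300:380],None,fx=5,fy=5,interpolation=cv2.INTER_CUBIC)
b=cv2.resize(cv2.imread('pics/wrist3.png')[100:300,200:400],None,fx=2,fy=2,interpolation=cv2.INTER_CUBIC)
cv2.imwrite('pics/c5.png',np.hstack([a,b]))
d=np.load('pics/side3.npz')['d']
for v in range(170,190,1):
  print(v,[np.round(w('side',u,v,d[v,u])*1000).astype(int).tolist() for u in (334,336,346,349)])
E
```

```text
[ 0.55063007 -0.14454073  0.06236556] [0.33340308 0.67805115 1.13910989]
170 [[575, -133, 86], [575, -144, 82], [579, -205, 59], [519, -138, 102]]
171 [[574, -133, 83], [575, -144, 78], [576, -200, 58], [516, -133, 101]]
172 [[574, -132, 80], [575, -144, 75], [570, -193, 59], [518, -137, 95]]
173 [[574, -133, 76], [573, -142, 73], [565, -186, 59], [518, -137, 92]]
174 [[574, -133, 72], [575, -145, 67], [560, -180, 59], [518, -137, 89]]
175 [[576, -135, 67], [-93, 723, 605], [559, -178, 57], [516, -134, 87]]
176 [[582, -143, 58], [576, -147, 59], [552, -169, 58], [519, -139, 81]]
177 [[578, -139, 58], [574, -144, 57], [549, -165, 57], [518, -137, 78]]
178 [[575, -134, 57], [567, -135, 59], [543, -157, 59], [518, -138, 74]]
179 [[569, -127, 58], [562, -128, 60], [540, -153, 58], [517, -136, 72]]
180 [[562, -119, 60], [555, -120, 62], [536, -147, 58], [528, -153, 58]]
181 [[552, -105, 65], [554, -118, 59], [529, -138, 60], [522, -145, 59]]
182 [[548, -101, 65], [543, -104, 65], [526, -134, 59], [516, -136, 61]]
183 [[542, -92, 67], [539, -99, 65], [521, -127, 60], [514, -134, 59]]
184 [[538, -88, 66], [536, -95, 64], [516, -121, 60], [510, -128, 59]]
185 [[535, -83, 65], [530, -87, 66], [507, -108, 65], [505, -122, 60]]
186 [[531, -78, 66], [527, -83, 65], [505, -106, 63], [503, -119, 58]]
187 [[528, -75, 65], [522, -78, 65], [502, -101, 63], [498, -112, 60]]
188 [[523, -69, 65], [519, -74, 64], [500, -99, 61], [493, -105, 61]]
189 [[518, -63, 66], [513, -66, 66], [497, -95, 60], [489, -99, 61]]
```

View pics/c5.png

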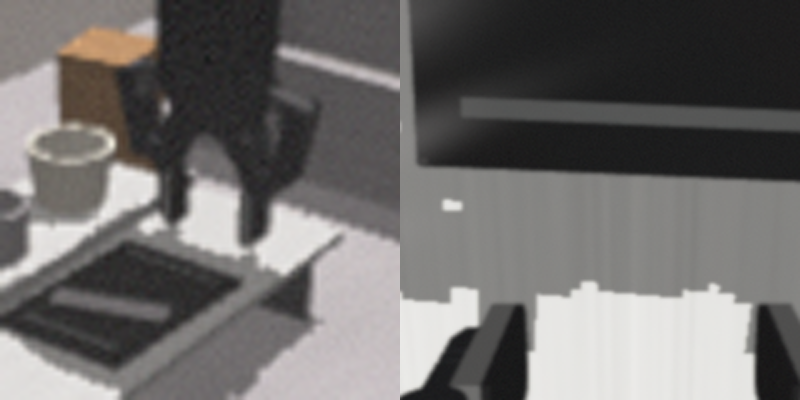

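jog_arm([
  [0, 0, 1, -0.006, 0, 0],
  [0, 0, 2, -0.006, 0, 0],
  [0, 0, 2, -0.006, 0, 0],
])

```text
clock: 4.08
position: [0.5506, -0.1446, 0.0604]
tool_rot: [[-0.089, 0.996, -0.001], [0.996, 0.089, 0.0], [0.0, -0.001, -1.0]]
force: [-0.1, -0.3, -0.5]
grip_width: 0.0497
```

jog_arm([
  [0, 0, 1, 0, 0, 0],
  [0, 0, 1, 0, 0, 0],
])

```text
clock: 4.32
position: [0.5506, -0.1445, 0.0593]
tool_rot: [[-0.089, 0.996, -0.002], [0.996, 0.089, 0.0], [0.0, -0.002, -1.0]]
force: [0.8, 0.2, -0.2]
grip_width: 0.0502
```

jog_arm([
  [0, 0, 1, 0, 0, 0],
  [0, 0, 1, 0, 0, 0],
])

```text
clock: 4.58
position: [0.5506, -0.1445, 0.0582]
tool_rot: [[-0.089, 0.996, -0.002], [0.996, 0.089, 0.0], [0.0, -0.002, -1.0]]
force: [-0.3, -0.1, -0.3]
grip_width: 0.05
```

jog_arm([
  [0, 0, 1, 0, 0, 0],
  [0, 0, 1, 0, 0, 0],
])

```text
clock: 4.82
position: [0.5505, -0.1445, 0.0571]
tool_rot: [[-0.089, 0.996, -0.002], [0.996, 0.089, 0.0], [0.0, -0.002, -1.0]]
force: [-0.4, -0.8, -0.9]
grip_width: 0.0501
```

```bash
python3 - <<'E'
from h import *
s=ctrl.get_state();print(s['position'],s['force'])
snap('side','side4');snap('wrist','wrist4')
a=cv2.resize(cv2.imread('pics/side4.png')[160:200,315:365],None,fx=10,fy=10,interpolation=cv2.INTER_CUBIC)
cv2.imwrite('pics/c6.png',a)
d=np.load('pics/side4.npz')['d']
for v in range(172,187,1):
  print(v,[np.round(w('side',u,v,d[v,u])*1000).astype(int).tolist() for u in (334,336,349,351)])
E
```

```text
[ 0.55046774 -0.14452154  0.05711026] [-0.42458561 -0.76160464 -0.87798277]
172 [[573, -131, 81], [576, -146, 74], [517, -135, 96], [513, -140, 96]]
173 [[576, -135, 75], [575, -144, 72], [520, -140, 90], [514, -142, 92]]
174 [[573, -132, 73], [573, -141, 69], [519, -138, 88], [514, -142, 88]]
175 [[572, -130, 70], [577, -148, 62], [518, -137, 85], [513, -141, 85]]
176 [[573, -131, 66], [578, -148, 58], [518, -137, 82], [513, -142, 81]]
177 [[577, -137, 59], [570, -139, 60], [517, -136, 79], [513, -141, 78]]
178 [[572, -130, 59], [567, -135, 59], [518, -137, 74], [511, -138, 76]]
179 [[569, -127, 58], [562, -129, 60], [518, -138, 71], [514, -144, 69]]
180 [[567, -124, 56], [558, -123, 60], [516, -135, 69], [518, -149, 63]]
181 [[552, -105, 65], [555, -120, 58], [518, -138, 64], [518, -150, 59]]
182 [[549, -101, 64], [540, -101, 67], [520, -142, 58], [514, -144, 59]]
183 [[544, -95, 65], [540, -101, 64], [515, -135, 59], [509, -137, 60]]
184 [[540, -90, 64], [536, -95, 64], [509, -127, 60], [505, -132, 59]]
185 [[537, -86, 64], [532, -89, 64], [507, -123, 59], [502, -128, 59]]
186 [[531, -79, 65], [528, -85, 64], [502, -117, 59], [495, -118, 62]]
```

View pics/c6.png

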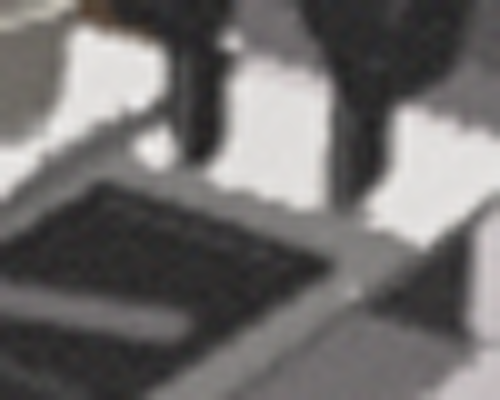

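The tips now read about 0.063 and show no contact. I'll take two more 1 mm steps.

jog_arm([
  [0, 0, 1, 0, 0, 0],
  [0, 0, 1, 0, 0, 0],
])

```text
clock: 5.18
position: [0.5505, -0.1445, 0.0561]
tool_rot: [[-0.089, 0.996, -0.002], [0.996, 0.089, 0.0], [0.0, -0.002, -1.0]]
force: [0.7, 0.8, 0.8]
grip_width: 0.05
```

jog_arm([
  [0, 0, 0.7, 0, 0, 0],
  [0, 0, 0.7, 0, 0, 0],
])

```text
clock: 5.42
position: [0.5505, -0.1445, 0.0554]
tool_rot: [[-0.089, 0.996, -0.002], [0.996, 0.089, 0.0], [0.0, -0.002, -1.0]]
force: [0.0, -0.3, 0.7]
grip_width: 0.0499
```

The height is good: the tips are about 1 mm above the ledge, against a 6 mm plate. I'll start the push gently with the first 35 mm.

jog_arm([
  [6, 0, 0, 0, 0, 0],
  [12, 0, 0, 0, 0, 0],
  [16, 0, 0, 0, 0, 0],
  [20, 0, 0, 0, 0, 0],
  [24, 0, 0, 0, 0, 0],
  [28, 0, 0, 0, 0, 0],
  [32, 0, 0, 0, 0, 0],
  [35, 0, 0, 0, 0, 0],
  [35, 0, 0, 0, 0, 0],
])

```text
clock: 6.55
position: [0.5473, -0.1093, 0.0554]
tool_rot: [[-0.089, 0.996, -0.002], [0.996, 0.089, 0.0], [0.001, -0.002, -1.0]]
force: [-0.7, -0.6, 1.3]
grip_width: 0.05
```

```bash
python3 - <<'E'
from h import *
s=ctrl.get_state();print(s['position'],s['force'],led(s['position']))
snap('side','side5');snap('wrist','wrist5')
a=cv2.resize(cv2.imread('pics/side5.png')[140:240,270:370],None,fx=4,fy=4,interpolation=cv2.INTER_CUBIC)
b=cv2.resize(cv2.imread('pics/wrist5.png')[100:300,220:420],None,fx=2,fy=2,interpolation=cv2.INTER_CUBIC)
cv2.imwrite('pics/c7.png',np.hstack([a,b]))
E
```

```text
[ 0.54732625 -0.10934397  0.05537755] [-0.74089133 -0.62256647  1.26126732] [[-0.0503259  -0.06426349]]
```

View pics/c7.png

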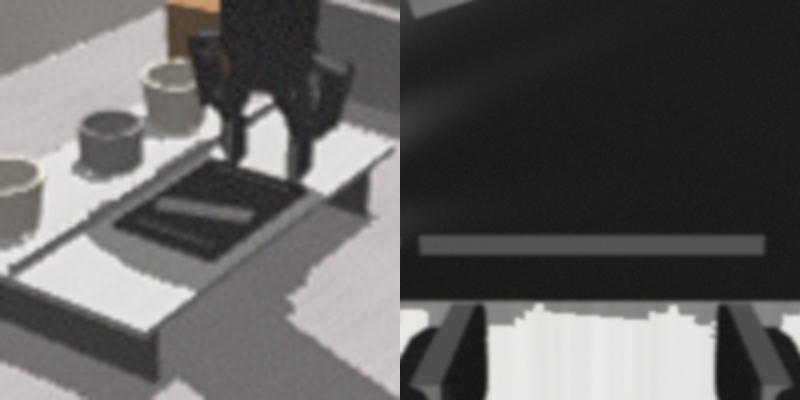

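View pics/wrist5.png

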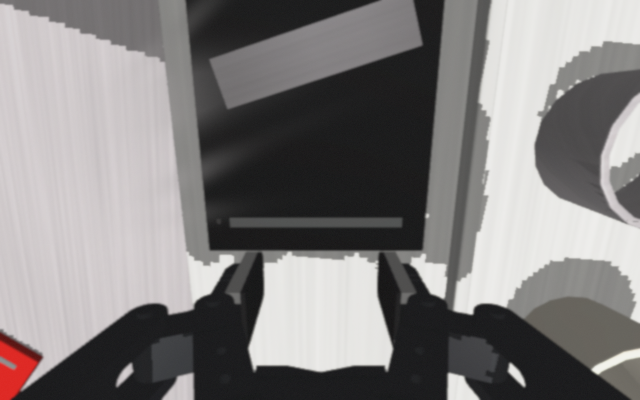

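The plate's near end is now square against both tips (row 250, from column 209 to 422) and it lies parallel to the ledge. I'll measure it to set the remaining travel.

```bash
python3 - <<'E'
from h import *
s=ctrl.get_state();print(led(wz([(209,250),(422,250)],.066,s)), led(wz([(190,20),(187,246)],.06,s)))
im,_=snap('top','top5')
cv2.imwrite('pics/c8.png',cv2.resize(im[140:240,265:405],None,fx=5.5,fy=5.5,interpolation=cv2.INTER_CUBIC))
E
```

```text
[[-0.09819557 -0.05374547]
 [-0.00934571 -0.05366779]] [[-0.09919368  0.03418389]
 [-0.10969713 -0.05446117]]
```

View pics/c8.png

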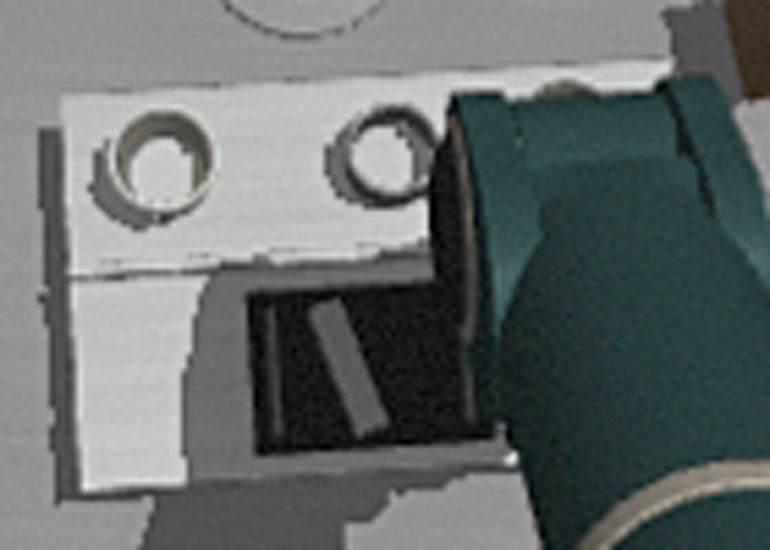

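The plate's near end is at ledge y = -53.7 mm and the target is about +83 mm, so 137 mm remain. I'll push 120 mm first, then look again.

jog_arm([
  [4, 0, 0, 0, 0, 0],
  [9, 0, 0, 0, 0, 0],
  [15, 0, 0, 0, 0, 0],
  [22, 0, 0, 0, 0, 0],
  [29, 0, 0, 0, 0, 0],
  [36, 0, 0, 0, 0, 0],
  [43, 0, 0, 0, 0, 0],
  [50, 0, 0, 0, 0, 0],
  [57, 0, 0, 0, 0, 0],
  [64, 0, 0, 0, 0, 0],
  [71, 0, 0, 0, 0, 0],
  [78, 0, 0, 0, 0, 0],
  [85, 0, 0, 0, 0, 0],
  [92, 0, 0, 0, 0, 0],
  [99, 0, 0, 0, 0, 0],
  [106, 0, 0, 0, 0, 0],
  [112, 0, 0, 0, 0, 0],
  [116, 0, 0, 0, 0, 0],
  [119, 0, 0, 0, 0, 0],
  [120, 0, 0, 0, 0, 0],
])

```text
clock: 9.2
position: [0.5367, 0.0099, 0.0554]
tool_rot: [[-0.089, 0.996, -0.002], [0.996, 0.089, 0.0], [0.0, -0.002, -1.0]]
force: [0.5, -1.2, 0.2]
grip_width: 0.0501
```

```bash
python3 - <<'E'
from h import *
s=ctrl.get_state();print(s['position'],s['force'],led(s['position']))
snap('side','side6');snap('wrist','wrist6');im,_=snap('top','top6')
a=cv2.resize(cv2.imread('pics/side6.png')[140:260,220:340],None,fx=3,fy=3,interpolation=cv2.INTER_CUBIC)
b=cv2.resize(im[140:240,255:375],None,fx=3.6,fy=3.6,interpolation=cv2.INTER_CUBIC)
cv2.imwrite('pics/c9.png',np.hstack([a,b]))
E
```

```text
[0.53670925 0.0099309  0.05541994] [ 0.45602919 -1.17147617  0.24266188] [[-0.05040251  0.05548296]]
```

View pics/c9.png

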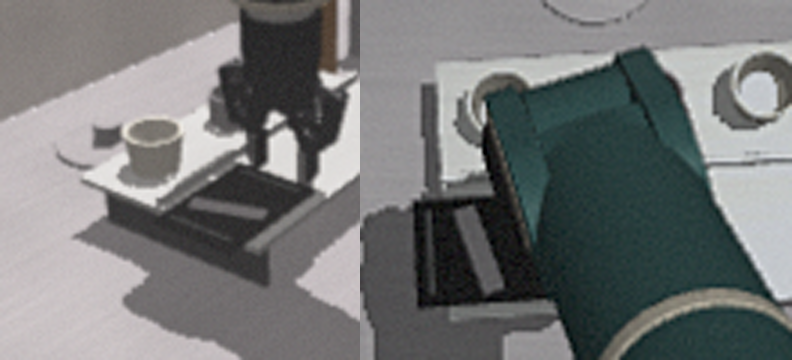

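View pics/wrist6.png

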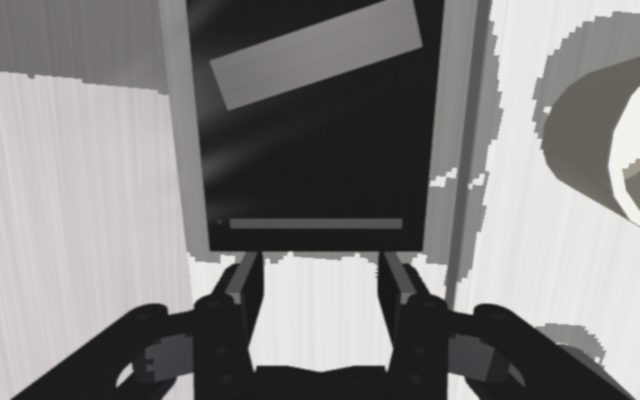

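The plate travelled with the tips (near end still at row 250) and stays straight, and its far end now overhangs the ledge. I'll check the overhang in the top view.

```bash
python3 - <<'E'
from h import *
im=cv2.imread('pics/top6.png')
cv2.imwrite('pics/c10.png',cv2.resize(im[145:235,255:335],None,fx=6.5,fy=6.5,interpolation=cv2.INTER_CUBIC))
s=ctrl.get_state();print(led(wz([(209,250),(422,250)],.066,s)))
E
```

```text
[[-0.09827928  0.06617594]
 [-0.00939868  0.06624104]]
```

View pics/c10.png

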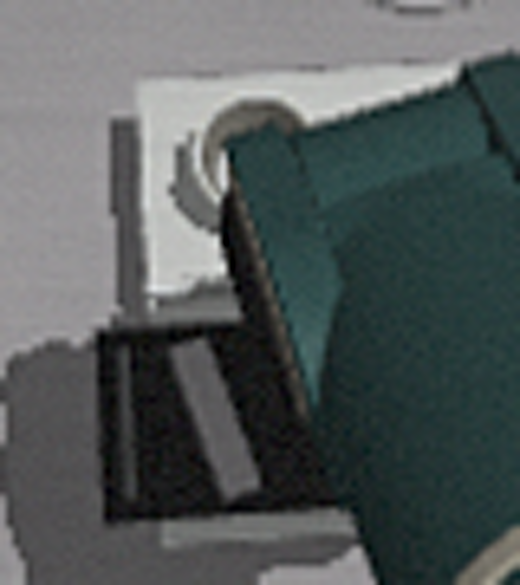

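```bash
python3 - <<'E'
from h import *
o=(255,145)
print('far end',led(pts('top',[(97,333),(105,522)],.066,6.5,o)))
print('ledge end',led(pts('top',[(137,80),(150,295),(163,545)],.060,6.5,o)))
E
```

```text
far end [[-0.01072022  0.19428479]
 [-0.09803282  0.19468374]]
ledge end [[ 0.11009944  0.17063755]
 [ 0.00683012  0.16966302]
 [-0.10944312  0.16952221]]
```

The overhang is 24.5 mm from the top view and 26 mm from the wrist view, against a target of 43.3 mm. I'll push 18 mm more, then back straight off.

jog_arm([
  [3, 0, 0, 0, 0, 0],
  [7, 0, 0, 0, 0, 0],
  [11, 0, 0, 0, 0, 0],
  [14, 0, 0, 0, 0, 0],
  [16.5, 0, 0, 0, 0, 0],
  [18, 0, 0, 0, 0, 0],
  [18, 0, 0, 0, 0, 0],
  [18, 0, 0, 0, 0, 0],
])

```text
clock: 10.35
position: [0.5351, 0.0277, 0.0555]
tool_rot: [[-0.089, 0.996, -0.002], [0.996, 0.089, 0.0], [0.001, -0.002, -1.0]]
force: [0.5, -0.0, 0.8]
grip_width: 0.0502
```

jog_arm([
  [-4, 0, 0, 0, 0, 0],
  [-12, 0, 0, 0, 0, 0],
  [-22, 0, 0, 0, 0, 0],
  [-32, 0, 0, 0, 0, 0],
  [-40, 0, 0, 0, 0, 0],
  [-40, 0, -20, 0, 0, 0],
  [-40, 0, -60, 0, 0, 0],
  [-40, 0, -100, 0, 0, 0],
  [-40, 0, -150, 0, 0, 0],
  [-90, 0, -180, 0, 0, 0],
  [-140, 0, -190, 0, 0, 0],
  [-190, 0, -190, 0, 0, 0],
  [-240, -30, -190, 0, 0, 0],
  [-290, -60, -190, 0, 0, 0],
  [-290, -60, -190, 0, 0, 0],
])

```text
clock: 12.22
position: [0.4988, -0.2714, 0.2452]
tool_rot: [[-0.082, 0.997, -0.003], [0.997, 0.082, -0.001], [-0.001, -0.003, -1.0]]
force: [-0.4, 0.6, 0.0]
grip_width: 0.0502
```

```bash
python3 - <<'E'
from h import *
s=ctrl.get_state();print(s['position'],s['force'],led(s['position']))
snap('side','side7');im,_=snap('top','top7')
cv2.imwrite('pics/c11.png',cv2.resize(im[140:240,255:395],None,fx=5.5,fy=5.5,interpolation=cv2.INTER_CUBIC))
E
```

```text
[ 0.49883327 -0.27137527  0.24516973] [-0.4088704   0.62390462  0.01364701] [[-0.11289345 -0.22139722]]
```

View pics/c11.png

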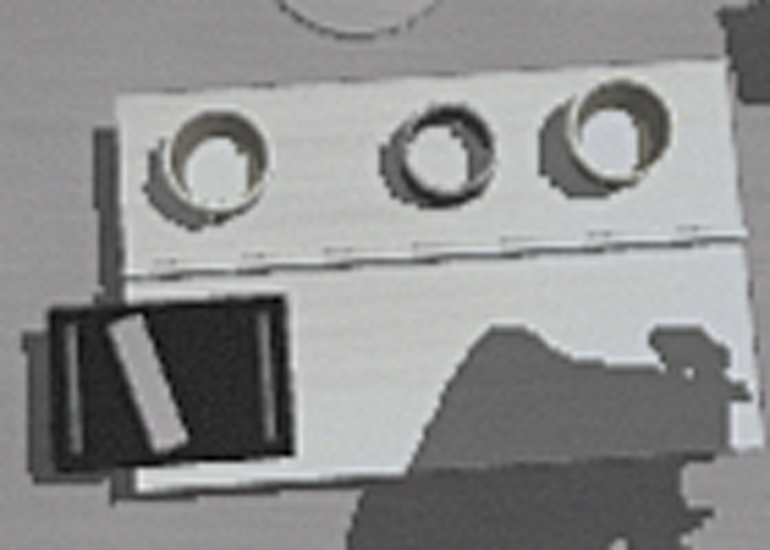

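View pics/side7.png

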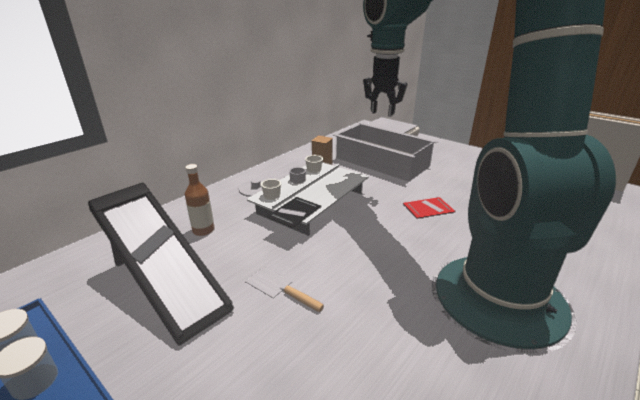

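The top crop shows the plate's corners at (49,311), (287,295), (294,455) and (56,471), hanging over the left end. The cups and cutter have not moved, and the side view shows the arm clear. One final measurement:

```bash
python3 - <<'E'
from h import *
o=(255,140)
Q=led(pts('top',[(49,311),(287,295),(294,455),(56,471)],.066,5.5,o));print(Q,Q.mean(0))
y=(Q[0]-Q[1]+Q[3]-Q[2]);print('rel yaw',np.degrees(np.arctan2(-y[0],y[1])),'len',np.linalg.norm(y)/2)
L=led(pts('top',[(117,95),(137,492)],.06,5.5,o));print('ledge end',L)
d=np.load('pics/top7.npz')['d']
for u,v in((268,210),(275,218),(290,205),(300,215)):print(w('top',u,v,d[v,u]))
E
```

```text
[[-0.010567    0.21211457]
 [-0.01003663  0.08312666]
 [-0.09762628  0.08482211]
 [-0.09789917  0.21216592]] [-0.05403227  0.14805731]
rel yaw 0.1795447692046159 len 0.12816648888826884
ledge end [[ 0.11012548  0.16999781]
 [-0.1112565   0.17006716]]
[0.52049658 0.15386275 0.06986887]
[0.49736167 0.13245044 0.06846284]
[0.53731986 0.08970491 0.06788692]
[0.50768584 0.05915907 0.0702795 ]
```

```bash
python3 - <<'E'
from h import *
print(ctrl.finish_job(), ctrl.get_state()['clock'])
E
```

```text
the job is handed in; nothing more can be done
the job is handed in; nothing more can be done
```

The black blade plate now sticks out about 42–43 mm, a third of its 130 mm, past the slicer (left) end of the ledge. I pushed it along the lane with both fingertips on its near end face, without lifting it. Then I backed off, raised the arm clear towards the pan side and handed the job in, with the clock at about 12 s.

- **Last checks:** the plate lies flat, with its centre at ledge y = 148 mm and about 0.2° off the ledge's line. It is about 15 mm from the fence. Forces read within about 1.5 N throughout, and the cups, the cutter and everything else in view look unmoved.
- **What disagreed:** at 50 mm opening, the cameras showed the fingertips about 5–10 mm behind the TCP, not 19 mm ahead as stated. I set the pushing height from the side camera and by descending in small steps with force checks. The two overhang readings partway through the push differed by 1.5 mm (24.5 mm from the top camera, 26 mm from the wrist camera).

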